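# Set the grinder and press its burr collar home

## Task

First turn the shop grinder's black dial until its white pointer meets the red index mark. Then turn the knurled brass collar on the grinder's throat until its hidden keyways drop over the pins, push it down fully home against its spring, and finish while still holding it pushed down with the gripper. Leave the dial on its mark and the other things on the counter where they stand.

Things in the scene. Friction and masses are not known exactly. Their poses are not given: they have to be found in the camera images.
- grinder: cream and black coffee grinder, fixed; origin: centre of its underside, z up. Its flat deck, 134 (x) by 264 mm (y), is 120 mm above the counter. The dial stands on its +y end, the brass collar on its -y end, 145 mm apart; between them the deck is clear. A chute 98 mm off the origin reaches out on its -x side
- dial_grip (a point): point on the dial's upright axis at grip height. The dial: a black round skirt 56 mm wide, 8 mm high, with an upright bar grip on it 46 mm long, 14 mm thick, 28 mm high; this point is 12 mm below the bar's top, 16 mm above the skirt, 30 mm above the deck. The point's x axis runs along the bar to its end with the white pointer line
- dial_tip (a point): tip of the dial's white pointer: at the skirt's rim, 28 mm from the dial's axis; turns with the dial
- index_tip (a point): the red index mark fixed on the dial's plate, 32 mm from the dial's axis, just outside the skirt. The pointer starts 0.5 to 1.4 rad clockwise of it (seen from above), so the dial must be turned counter-clockwise by that much
- dial (a joint): angle of the dial about its upright axis, rad, growing counter-clockwise seen from above; range -1.4 to 1.4; friction of about 0.05 N m keeps it where it is left
- collar: knurled brass collar: an upright ring closed at the top, 62 mm in outside diameter, 40 mm high, about 0.3 kg, standing loose over the grinder's steel throat. Origin: centre of its underside; z up. Inside, out of sight, are three keyways 8 mm wide, 120 degrees apart. At the start it stands on the throat's pins, its underside 12 mm above the seat
- collar_top (a point): middle of the collar's flat top, 40 mm above its underside. Turned 0.6 to 1.5 rad from its start, either way, the collar's keyways come over the pins (free within about 0.07 rad), and it can go down 12 mm: 6 mm freely, then 6 mm against a spring ring (3 N rising to 12 N), until its underside stops on the seat. Let go, it rises about 6 mm
- throat_seat (a point): centre of the throat's flat flange (74 mm wide, top 6 mm above the deck), on which the collar's underside sits when home; axes as the grinder's, z up. The throat's spigot (40 mm diameter, 1.5 mm clearance to the collar's bore) has three pins 5 mm wide, 120 degrees apart, hidden by the collar, at an angle that differs each time
- grounds_cup: small open steel cup, 52 mm wide, 55 high, standing under the grinder's chute on its robot side; origin: centre of its underside
- brush: wooden cleaning brush 160 mm long lying behind the grinder (far side from the robot); origin on its underside
- mug_a: white mug, 84 mm wide, 90 high; origin: centre of its underside
- mug_b: clay-brown mug, 80 mm wide, 85 high; origin: centre of its underside
- candle_a: amber candle jar with black lid, 68 mm wide, 85 high; origin: centre of its underside
- candle_b: amber candle jar like the other
Mind the look-alikes: they are no part of the job. What is meant by the collar is not blue or turquoise, and is the smaller of those in its own colour.

How it is judged:
By the outcome, as a careful person would: the job done as asked, in the order asked, and still so for the second after the job is handed in, while the arm keeps its last pose, push and grip.
It also fails if it takes over 64 s, if anything falls off the work surface, if the arm or the gripper's body presses on something with over 40 N, if the wrist force passes 120 N, or if a joint passes its speed limit or range.

## Robot

A 6-joint arm with a two-finger parallel gripper is mounted at the origin on the work surface. World frame = base frame: x ahead of the robot, y to its left, z up, the work surface at z = 0. Lengths are in m, angles in rad, forces in N, time in s.
With the tool pointing down it reaches from about 0.35 to 0.85 m from the base axis. Payload 8.1 kg.
Tool frame: the origin (TCP) lies midway between the tips of the shut fingers; the grasp point (between the pads) lies 19 mm behind it; z points along the fingers, y is the line along which they close (so a half turn about z gives the same grasp; the last joint's range is limited). The gripper opens to 93 mm and grips with 3 to 60 N. Pads are 15 mm wide; open, the fingers measure 128 mm over their backs; the gripper's body (75 mm by 188 mm) begins 65 mm behind the grasp point.
Start: joints at [-1.282, 0.13, 1.488, -0, 1.523, -0.085], TCP at [0.219, -0.559, 0.18] pointing down, gripper open.
Joint ranges: [-2.96, 2.96], [-0.89, 2.26], [0.02, 2.5], [-1.34, 4.48], [0, 2.73], [-2.66, 2.66]. Speed limits (rad/s): [2.39, 2.39, 2.79, 3.14, 3.14, 3.14].

## Interface

Orientations are given as a rotation vector (axis times angle).
In Python, from cell import sense, snapshot, camera_params, job_done, silhouettes gives the robot as it stands. The module is installed in compiled form; this text tells all that it offers.
- The arm moves only by the tool drive_tool, never from a script. Its argument "steps" is a list of rows, each a list of 7 numbers: the finger opening in m, from 0 to 0.093, then the shift along the tool's x, y, z in fractions of the full range, 1 being 0.5 m, then the turn, a rotation vector about the tool's x, y, z in a scale on which 1.0 is 180 degrees. A call has 1 to 8 rows; each row is the pose to reach, as a shift and turn from the pose commanded when the call began, along the tool's axes at that moment; what a row does not reach only later rows make up. A row lasts 1/8 s, in which the tool goes at most 62.5 mm and 10.7 degrees, less where a joint would pass 70% of its speed; a pose out of reach is approached as far as the arm can. Shift and turn numbers lie between -1 and 1, and a call with a number outside is refused. A call with a gripper value outside its range is refused whole. The fingers move at their own pace and stop on an object; the grip force is fixed at half the most. Time passes only in rows, so rows that repeat a pose let the fingers close. It gives the time, the measured TCP pose, the force, the opening and the grip force at its end, in the units of the state.
- sense(): the state, without advancing time (a new reading comes with each control period).
- snapshot(name): name is "scene" or "top" or "wrist"; returns (picture, depth): 384x512x3 uint8, red, green, blue; 384x512 float32, m along the optical axis (not along the pixel's ray), 0 where there is no reading.
- camera_params(name): a dict with "vfov" (degrees; the focal length in pixels is half the picture's height over the tangent of half this angle, whatever the lens; pixels are square), "cx", "cy" (the principal point, pixels), "D" ([k1, k2, p1, p2, k3] as OpenCV has them; the pictures are not rectified), "rvec" (rotation vector, rad) and "tvec" (3), from world to camera coordinates, as OpenCV has them. Camera axes: x right, y down, z forward; pixel columns grow to the right and rows downward; lengths in m; the calibration is good to about 2 mm. A picture is of the moment at which its call begins: read the wrist's pose just before it. camera_params takes no time and is no camera call; for the wrist camera it gives the pose at the moment of the call.
- job_done(): hands the job in; it is judged then, once.
Trained networks look in the newest picture that a camera, given by its name, has taken for a name from the list of things; names that differ only in an ending like _2 or _b are one class to them, and where a whole thing is asked for, a point or a joint stands for the part that bears it (a point fixed in the world has none). Each returns a list of dicts, best first, with "confidence" (0 to 1); they miss things now and then, are a little off and sometimes report something else, mostly with a low value. They report only what shows in the picture. A call takes as long as a camera call. They do not tell look-alikes from the thing itself.
- silhouettes(target, camera): "region" (384x512 bool, what is visible of it) and "bbox" ([left, top, right, bottom] in pixels, round what is visible of it).
The state is a dict: "time": time; "joint_pos": joint angles; "joint_vel": joint speeds; "effort": joint torques, N m; "eef_pos": TCP position; "ee_rot": TCP orientation; "contact_force": force on the tool from outside, world axes, zero at the start; "moment": the same for the moment, N m; "width": finger opening in m; "gripper_force": force on a finger pad.
Only numpy, scipy, OpenCV 4.12 (cv2) and the standard library are available. Lean on these libraries where they do the work, as an engineer would, in place of code of your own. Each camera call takes 0.05 s, during which the arm holds its last target. There are 200 camera calls.

## Working session

There is one attempt and no reset: what is moved stays moved. The work goes in short steps, Python scripts to look and compute and a tool call to move; the robot and the scene stay as the last step left them, time stands still between calls to the robot, and variables do not carry over. Pictures are saved under pics/ and viewed, at most 10 in all, crops included, and the job is handed in when it is done.

Besides the shell and the picture viewer there is one more tool, called after "Call:" as a command line: name --pt "numbers of a row" for each row, then --argument value for the rest. drive_tool: Moves the arm, as the interface text tells. Its arguments: {"type":"object","properties":{"steps":{"type":"array","items":{"type":"array","items":{"type":"number"}}}},"required":["steps"]}

```bash
mkdir -p pics; cat > h.py <<'E'
import numpy as np, cv2
from cell import *
from scipy.spatial.transform import Rotation as R
def snap(c):
    p=camera_params(c); im,d=snapshot(c); return im,d,p
def K(p):
    f=192/np.tan(np.radians(p["vfov"])/2); return np.array([[f,0,p["cx"]],[0,f,p["cy"]],[0,0,1.]])
def ray(uv,p):
    return cv2.undistortPoints(np.array(uv,float).reshape(-1,1,2),K(p),np.array(p["D"],float)).reshape(-1,2)
def cam2w(P,p):
    M=R.from_rotvec(np.ravel(p["rvec"])).as_matrix(); return (P-np.ravel(p["tvec"]))@M
def at_depth(uv,d,p):
    n=ray(uv,p); d=np.ravel(d); return cam2w(np.c_[n*d[:,None],d],p)
def at_z(uv,z,p):
    n=ray(uv,p); a=cam2w(np.c_[n,np.ones(len(n))],p); o=cam2w(np.zeros((1,3)),p); r=a-o
    return o+r*((z-o[:,2:])/r[:,2:])
def cloud(d,p):
    v,u=np.mgrid[:384,:512]; return at_depth(np.c_[u.ravel(),v.ravel()],d,p).reshape(384,512,3)
def proj(X,p):
    return cv2.projectPoints(np.array(X,float).reshape(-1,3),np.ravel(p["rvec"]),np.ravel(p["tvec"]),K(p),np.array(p["D"],float))[0].reshape(-1,2)
def save(n,im): cv2.imwrite("pics/"+n,im[:,:,::-1])
E
python3 - <<'E'
from h import *
for c in("scene","top"):
    im,d,p=snap(c); np.savez(c+"0",im=im,d=d); save(c+"0.png",im)
    for t in("grinder","collar","dial_grip"):
        for s in silhouettes(t,c)[:4]:
            m=s["region"]&(d>0); X=cloud(d,p)[m]
            print(c,t,round(s["confidence"],2),np.round(s["bbox"]),np.round(np.median(X,0),3),np.round(np.percentile(X[:,2],98),3))
a=cv2.imread("pics/scene0.png");b=cv2.imread("pics/top0.png")
cv2.imwrite("pics/a.png",cv2.resize(a,(800,600)));cv2.imwrite("pics/b.png",cv2.resize(b,(800,600)))
E
```

```text
scene grinder 0.96 [212. 169. 305. 238.] [ 0.563 -0.006  0.109] 0.144
scene grinder 0.62 [221. 172. 242. 191.] [ 0.512 -0.076  0.176] 0.179
scene grinder 0.15 [268. 168. 287. 188.] [0.541 0.065 0.135] 0.163
scene collar 0.9 [221. 170. 242. 189.] [ 0.513 -0.076  0.176] 0.179
scene collar 0.84 [203. 254. 235. 289.] [ 0.72  -0.215  0.054] 0.058
scene collar 0.59 [171. 202. 198. 218.] [ 0.441 -0.232  0.038] 0.043
scene dial_grip 0.65 [271. 170. 284. 186.] [0.542 0.064 0.135] 0.163
top grinder 0.9 [210. 177. 320. 253.] [0.504 0.009 0.121] 0.154
top collar 0.94 [316. 131. 351. 167.] [ 0.701 -0.207  0.056] 0.062
top collar 0.87 [278. 203. 304. 228.] [ 0.495 -0.071  0.179] 0.183
top collar 0.8 [330. 231. 357. 255.] [ 0.429 -0.228  0.041] 0.047
top collar 0.57 [328. 187. 364. 215.] [ 0.552 -0.234  0.052] 0.059
top dial_grip 0.81 [228. 196. 245. 214.] [0.529 0.069 0.137] 0.166
top dial_grip 0.69 [270. 254. 291. 273.] [ 0.379 -0.05   0.01 ] 0.06
```

View pics/a.png

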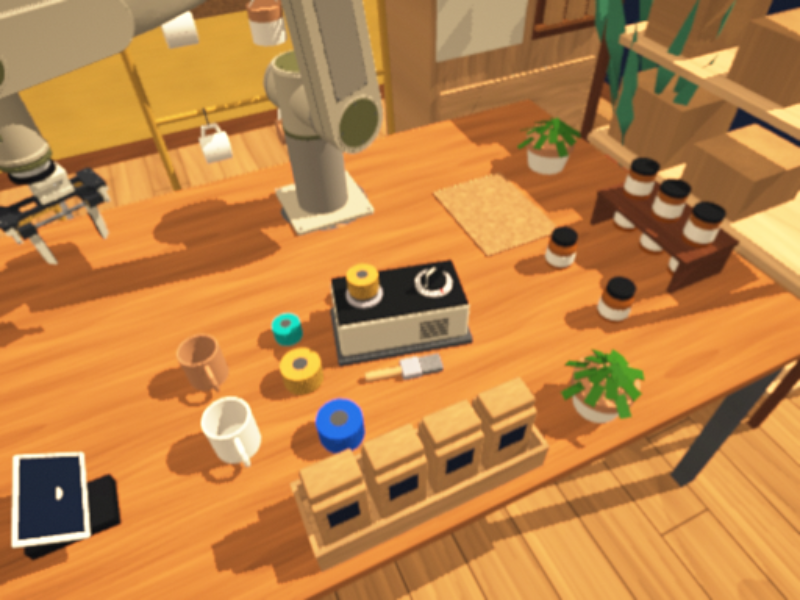

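View pics/b.png

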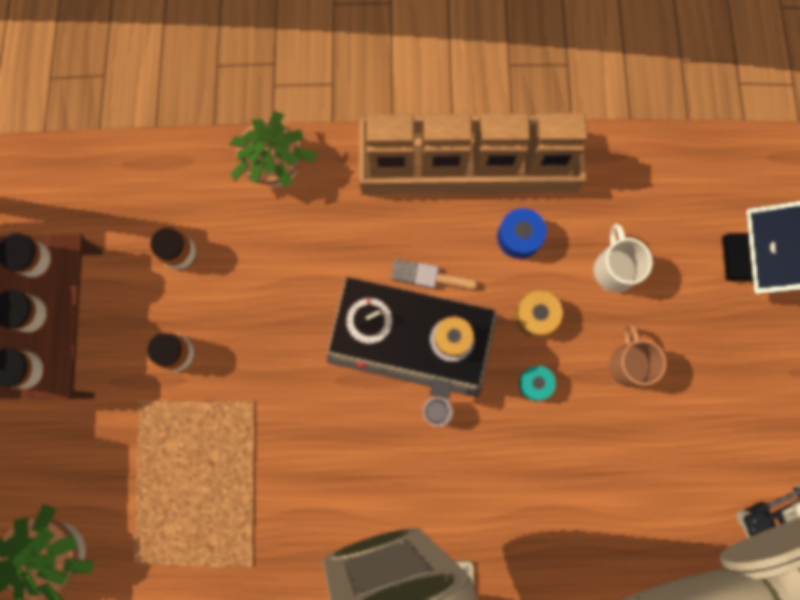

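Candidates for the collar, in top-picture pixels at 512x384:
- Brass on the grinder's throat: (291,216).
- Larger brass ring on the counter: (346,200).
- Turquoise: (344,244).
- Blue: (334,149).

I choose the brass one on the grinder. It is the smaller brass one, and its top is about 0.179 m high, against the expected 0.178. The dial is at about (236,205) in the top picture, with the cup at (280,263). Next I check the choice in a crop and plan the approach.

```bash
cat >> h.py <<'E'
def delta(pos,psi,s=None):
    "tool-frame shift (mm) and turn (deg) to TCP pos, pointing down, tool y at world angle psi"
    s=s or sense(); A=R.from_rotvec(s["ee_rot"])
    y=np.array([np.cos(psi),np.sin(psi),0]); z=np.array([0,0,-1.]); x=np.cross(y,z)
    T=R.from_matrix(np.c_[x,y,z])
    return np.round(A.inv().apply(np.array(pos)-s["eef_pos"])*1e3,1),np.round(np.degrees((A.inv()*T).as_rotvec()),1)
E
python3 - <<'E'
from h import *
s=sense(); print(R.from_rotvec(s["ee_rot"]).as_matrix().round(3), s["time"])
ps=np.load("scene0.npz"); pt=np.load("top0.npz")
crop=np.hstack([cv2.resize(pt["im"][170:260,200:320],(480,360),interpolation=2), ])
save("c.png",crop)
p=camera_params("top"); X=cloud(pt["d"],p)
for t,z0,z1 in(("collar",.17,.19),):
    m=(X[...,2]>z0)&(X[...,2]<z1)&(abs(X[...,0]-.5)<.06)&(abs(X[...,1]+.07)<.06); q=X[m]; print(m.sum(),q.min(0),q.max(0),q.mean(0))
m=(X[...,2]>.11)&(X[...,2]<.13)&(abs(X[...,0]-.52)<.15)&(abs(X[...,1])<.16); r=cv2.minAreaRect((X[m][:,:2]*1000).astype(np.float32)); print(r)
print(delta([.45,-.05,.36],np.arctan2(s["eef_pos"][1],s["eef_pos"][0])))
E
```

```text
[[ 0.931  0.365 -0.   ]
 [ 0.365 -0.931  0.   ]
 [ 0.    -0.    -1.   ]] 0.4
466 [ 0.46664973 -0.10147689  0.17084391] [ 0.52825784 -0.04246494  0.18489574] [ 0.49687076 -0.07176     0.17880827]
((500.27532958984375, 0.3761444091796875), (266.3031005859375, 167.3751983642578), 76.50521087646484)
(array([ 400.6, -389.1, -179.7]), array([-0., -0., -0.]))
```

View pics/c.png

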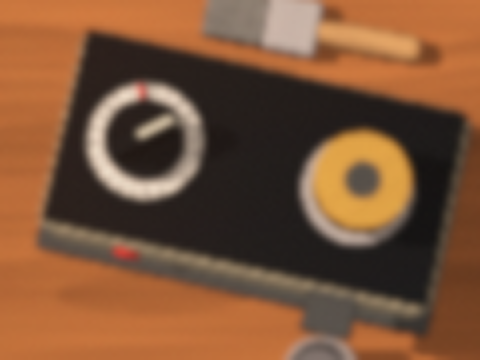

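The crop shows the smaller brass collar on the throat at crop (363,180), which confirms the choice. The dial is at (144,141), its pointer running to (172,120), and the red index is at (142,90). I move over the grinder for a wrist view.

Units first: shifts go in shares of 0.5 m and turns go in shares of 180 degrees. So 0.447 m / 0.5 = 0.894, -0.425 m / 0.5 = -0.85, -68.5 degrees / 180 = -0.3806.

Call:
drive_tool --pt "0.093 0.894 -0.85 -0.36 0 0 -0.3806" --pt "0.093 0.894 -0.85 -0.36 0 0 -0.3806" --pt "0.093 0.894 -0.85 -0.36 0 0 -0.3806" --pt "0.093 0.894 -0.85 -0.36 0 0 -0.3806" --pt "0.093 0.894 -0.85 -0.36 0 0 -0.3806" --pt "0.093 0.894 -0.85 -0.36 0 0 -0.3806" --pt "0.093 0.894 -0.85 -0.36 0 0 -0.3806" --pt "0.093 0.894 -0.85 -0.36 0 0 -0.3806"

```text
time: 1.4
eef_pos: [0.4227, -0.1218, 0.3213]
ee_rot: [2.221, 2.22, 0.001]
contact_force: [1.4, 0.2, -0.6]
width: 0.0927
gripper_force: 0.0
```

To row units: 0.15 m / 0.5 = 0.3, 0.05 m / 0.5 = 0.1.

Call:
drive_tool --pt "0.06 0.3 0.1 -0.08 0 0 0" --pt "0.06 0.3 0.1 -0.08 0 0 0" --pt "0.06 0.3 0.1 -0.08 0 0 0" --pt "0.06 0.3 0.1 -0.08 0 0 0"

```text
time: 1.9
eef_pos: [0.473, 0.0285, 0.3611]
ee_rot: [2.218, 2.224, 0.002]
contact_force: [0.1, -0.5, -0.2]
width: 0.061
gripper_force: 0.0
```

```bash
python3 - <<'E'
from h import *
im,d,p=snap("wrist"); np.savez("w0",im=im,d=d,r=np.ravel(p["rvec"]),t=np.ravel(p["tvec"])); save("w0.png",cv2.resize(im,(800,600)))
s=sense(); print(s["eef_pos"], cam2w(np.zeros((1,3)),p), s["time"])
print(proj([[.5,-.072,.178],[.53,.07,.15]],p))
X=cloud(d,p); 
for n,(c,h) in {"collar":((.497,-.072),.05),"bar":((.53,.07),.04)}.items():
    z0=.17 if n=="collar" else .156
    m=(X[...,2]>z0)&(X[...,2]<z0+.02)&(abs(X[...,0]-c[0])<h)&(abs(X[...,1]-c[1])<h); q=X[m]
    if len(q)<9: print(n,len(q)); continue
    r=cv2.minAreaRect((q[:,:2]*1000).astype(np.float32)); print(n,len(q),np.median(q,0),r)
    if n=="collar": (a,b),rad=cv2.minEnclosingCircle((q[:,:2]*1000).astype(np.float32)); print(a,b,rad)
E
```

```text
[0.47254039 0.02709219 0.36057964] [[0.4728297  0.10242177 0.56606479]] 1.95
[[274.80093562 239.98660346]
 [300.22856044 123.26005555]]
collar 1847 [ 0.49643064 -0.06934731  0.178577  ] ((496.4421081542969, -71.5030288696289), (60.3409423828125, 62.38167190551758), 2.1604580879211426)
496.83367919921875 -71.49132537841797 31.202716827392578
bar 471 [0.5299148  0.07002597 0.16240844] ((530.6932983398438, 69.14417266845703), (14.102893829345703, 46.19989013671875), 25.20501136779785)
```

View pics/w0.png

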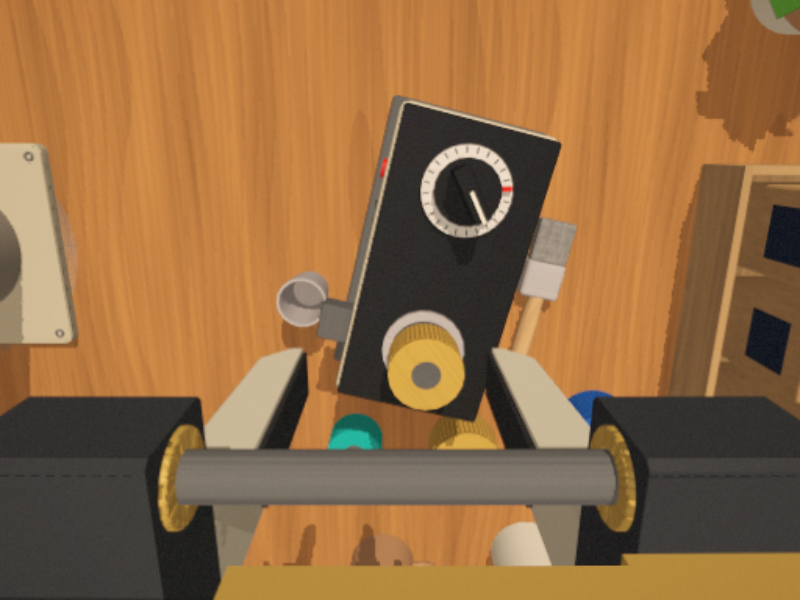

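The wrist view shows the dial at (467,190), its pointer going to (485,222), the red index at (507,189) and the collar at (426,365). The bar measures 14.1 x 46.2 mm and the dial-collar distance 144.5 mm, both matching the description. Next I measure the index angle.

```bash
cat >> h.py <<'E'
def idx(im,d,p,c,show=True):
    X=cloud(d,p); r=np.hypot(X[...,0]-c[0],X[...,1]-c[1]); a=im.astype(int)
    m=(r<.042)&(r>.024)&(a[...,0]>120)&(a[...,0]-a[...,1]>70)&(a[...,0]-a[...,2]>70)&(X[...,2]<.14)
    q=X[m].mean(0); print("red",m.sum(),q.round(4),"r",np.hypot(*(q[:2]-c)).round(4),"ang",np.degrees(np.arctan2(*(q[:2]-c)[::-1])).round(1))
    w=(r<.0285)&(a.min(2)>140)&(X[...,2]>.126); q=X[w]
    print("white",w.sum(), q.mean(0).round(4) if len(q) else "")
    for k in (.16,):
        g=X[w&(X[...,2]>.12)]; 
        if len(g): v=g[:,:2]-c; far=v[np.argsort(-np.hypot(*v.T))[:max(5,len(v)//4)]].mean(0); print("far white",far.round(4),np.degrees(np.arctan2(far[1],far[0])).round(1))
E
python3 - <<'E'
from h import *
z=np.load("w0.npz"); p=camera_params("wrist"); p["rvec"]=z["r"];p["tvec"]=z["t"]; im,d=z["im"],z["d"]
c=np.array([.5305,.0693])
idx(im,d,p,c)
X=cloud(d,p)
# plate ring centre
a=im.astype(int); r=np.hypot(X[...,0]-c[0],X[...,1]-c[1]); m=(r<.05)&(a.min(2)>150)&(X[...,2]<.128)&(r>.026)
h=cv2.convexHull((X[m][:,:2]*1000).astype(np.float32)); print(cv2.minEnclosingCircle(h), X[m][:,2].mean())
print(delta([.5305,.0693,.20],np.radians(25.2)))
E
```

```text
red 25 [0.5635 0.0718 0.1281] r 0.0331 ang 4.4
white 71 [0.5318 0.0658 0.1561]
far white [-0.0081  0.0128] 122.2
((530.7417602539062, 69.23082733154297), 37.85987091064453) 0.12561650131818775
(array([ 42.2,  58. , 160.6]), array([  0. ,   0. , -25.1]))
```

To row units: 0.14 m / 0.5 = 0.28, 0.058 m / 0.5 = 0.116, -25.2 degrees / 180 = -0.14.

Call:
drive_tool --pt "0.05 0.084 0.116 0.28 0 0 -0.14" --pt "0.05 0.084 0.116 0.28 0 0 -0.14" --pt "0.05 0.084 0.116 0.28 0 0 -0.14" --pt "0.05 0.084 0.116 0.28 0 0 -0.14" --pt "0.05 0.084 0.116 0.28 0 0 -0.14"

```text
time: 2.58
eef_pos: [0.5307, 0.067, 0.222]
ee_rot: [1.688, 2.648, 0.001]
contact_force: [0.8, -0.2, 0.5]
width: 0.05
gripper_force: 0.0
```

```bash
python3 - <<'E'
from h import *
print(sense()["eef_pos"],delta([.5305,.0693,.134],np.radians(25.2)),sense()["joint_pos"])
E
```

```text
[0.53072047 0.06704417 0.22202498] (array([ 2.2,  0.6, 88. ]), array([ 0.1,  0.1, -0.2])) [ 3.00340957e-02 -6.18881303e-02  1.60942355e+00 -2.96822303e-04
  1.59251854e+00 -4.05587057e-01]
```

To row units: 0.088 m / 0.5 = 0.176, 0.05 m / 0.5 = 0.1.

Call:
drive_tool --pt "0.05 0.004 0 0.1 0 0 0" --pt "0.05 0.004 0 0.176 0 0 0" --pt "0.05 0.004 0 0.176 0 0 0" --pt "0 0.004 0 0.176 0 0 0" --pt "0 0.004 0 0.176 0 0 0" --pt "0 0.004 0 0.176 0 0 0" --pt "0 0.004 0 0.176 0 0 0"

```text
time: 3.45
eef_pos: [0.53, 0.07, 0.1331]
ee_rot: [1.685, 2.651, 0.001]
contact_force: [0.3, -0.2, -0.3]
width: 0.0147
gripper_force: 0.0
```

To row units: -60 degrees / 180 = -0.3333.

Call:
drive_tool --pt "0 0 0 0 0 0 0" --pt "0 0 0 0 0 0 -0.0556" --pt "0 0 0 0 0 0 -0.1111" --pt "0 0 0 0 0 0 -0.1667" --pt "0 0 0 0 0 0 -0.2222" --pt "0 0 0 0 0 0 -0.2778" --pt "0 0 0 0 0 0 -0.3333" --pt "0 0 0 0 0 0 -0.3333"

```text
time: 4.45
eef_pos: [0.5295, 0.07, 0.1323]
ee_rot: [-0.135, -3.138, 0.0]
contact_force: [-0.7, 0.2, -0.0]
width: 0.0006
gripper_force: 0.0
```

To row units: -9.2 degrees / 180 = -0.0511.

Call:
drive_tool --pt "0 0 0 0 0 0 -0.0278" --pt "0 0 0 0 0 0 -0.0511" --pt "0 0 0 0 0 0 -0.0511" --pt "0 0 0 0 0 0 -0.0511"

```text
time: 4.95
eef_pos: [0.5296, 0.07, 0.1324]
ee_rot: [0.113, -3.139, -0.0]
contact_force: [-0.0, 1.1, 0.1]
width: 0.0004
gripper_force: 0.0
```

```bash
python3 - <<'E'
from h import *
s=sense(); y=R.from_rotvec(s["ee_rot"]).as_matrix()[:,1]; print(np.degrees(np.arctan2(y[1],y[0])),s["width"],s["gripper_force"],s["moment"],s["eef_pos"])
im,d,p=snap("wrist"); save("w1.png",cv2.resize(im,(800,600)))
print(proj([[.5305,.0693,.13],[.5635,.0718,.128]],p)*1.5625)
E
```

```text
94.11755693374859 0.00039719420724285555 0.0 [ 0.07061955 -0.15675064 -0.00248843] [0.52957326 0.07002822 0.13238533]
[[394.43227115 333.95380253]
 [394.793351   403.44635708]]
```

View pics/w1.png

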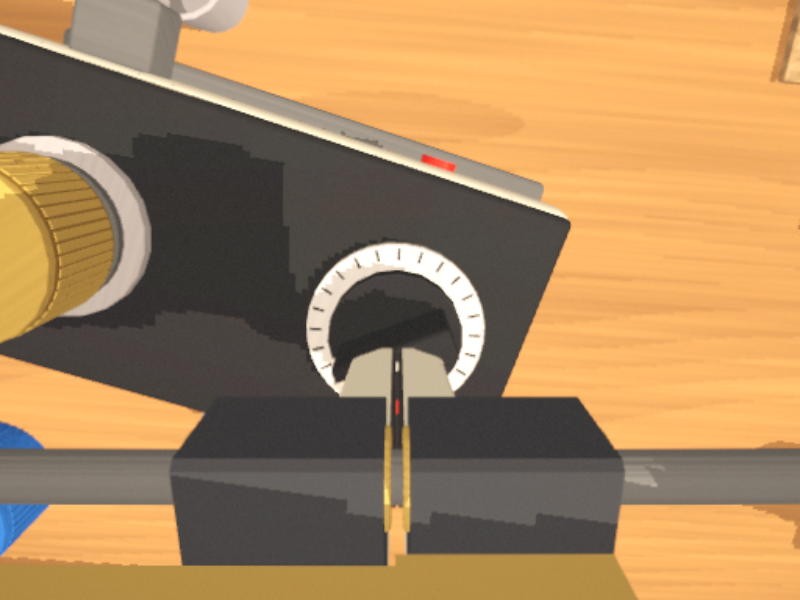

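The picture shows the fingers shut at about (397,370), with the red index at (398,405) between them. The bar still looks unturned, running from (340,360) to (445,320). The grasp seems to have missed, so I check with depth and the other cameras.

```bash
python3 - <<'E'
from h import *
p=camera_params("wrist"); print("tcp",proj([sense()["eef_pos"]],p)*1.5625,"bar ends z.156",proj([[.5305+.023*.426,.0693-.023*.905,.156],[.5305-.023*.426,.0693+.023*.905,.156]],p)*1.5625)
for c in("wrist","scene","top"):
    im,d,p=snap(c); X=cloud(d,p); r=np.hypot(X[...,0]-.5305,X[...,1]-.0693)
    m=(r<.03)&(X[...,2]>.134)&(X[...,2]<.17)&(im.max(2)<90); q=X[m]; print(c,m.sum(), np.percentile(q,[5,50,95],axis=0).round(3).tolist() if m.sum() else"")
    if m.sum()>9 : print(cv2.minAreaRect((q[:,:2]*1000).astype(np.float32)))
    u,v=proj([[.5305,.0693,.14]],p)[0].astype(int); save(f"z_{c}.png",cv2.resize(im[max(v-35,0):v+35,max(u-35,0):u+35],(390,390),interpolation=2))
cv2.imwrite("pics/z.png",np.hstack([cv2.imread("pics/z_scene.png"),cv2.imread("pics/z_top.png")]))
E
```

```text
tcp [[396.28378912 333.90795727]] bar ends z.156 [[337.04933186 378.18351349]
 [452.69401476 336.72024738]]
wrist 3272 [[0.507, 0.047, 0.134], [0.521, 0.069, 0.135], [0.533, 0.09, 0.163]]
((522.5331420898438, 70.06785583496094), (54.06098175048828, 38.34349822998047), 85.664306640625)
scene 87 [[0.529, 0.048, 0.134], [0.54, 0.068, 0.146], [0.551, 0.089, 0.162]]
((541.4204711914062, 66.87158203125), (48.58345031738281, 29.23000717163086), 87.05029296875)
top 8 [[0.508, 0.057, 0.134], [0.509, 0.068, 0.137], [0.511, 0.074, 0.14]]
```

View pics/z.png

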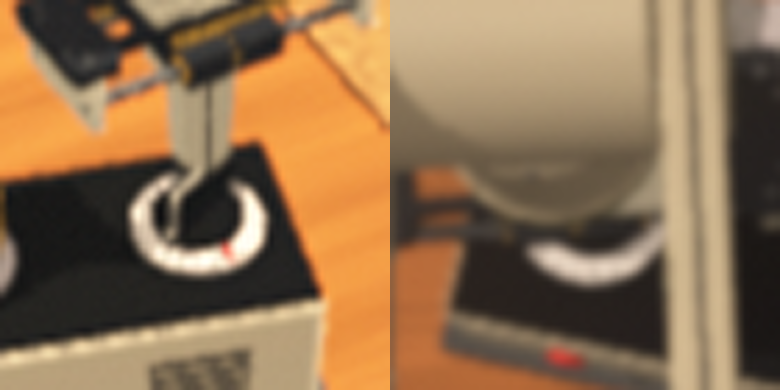

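The fingers are shut and the pointer has not turned. I'll measure where the fingertips really are in the depth picture.

```bash
python3 - <<'E'
from h import *
im,d,p=snap("wrist"); X=cloud(d,p)
f=lambda v:np.round(v*1000).astype(int).tolist()
for u in (244,262,254):
  for v in range(196,262,5): print(u,v,f(X[v,u]),im[v,u].tolist())
print("bar")
for u,v in((225,222),(230,218),(240,214),(250,210),(260,206),(275,203),(280,208),(254,200),(254,190)): print(u,v,f(X[v,u]),im[v,u].tolist())
save("y.png",cv2.resize(im[190:270,205:305],(800,600),interpolation=2))
E
```

```text
244 196 [518, 63, 134] [55, 54, 50]
244 201 [521, 63, 134] [54, 51, 49]
244 206 [524, 63, 135] [51, 50, 46]
244 211 [526, 64, 138] [42, 42, 38]
244 216 [526, 64, 148] [44, 43, 43]
244 221 [526, 64, 155] [46, 44, 44]
244 226 [521, 64, 176] [201, 186, 156]
244 231 [521, 65, 183] [203, 187, 157]
244 236 [521, 65, 188] [203, 187, 158]
244 241 [521, 65, 194] [202, 186, 155]
244 246 [521, 65, 200] [202, 186, 156]
244 251 [521, 65, 204] [201, 186, 155]
244 256 [495, 65, 261] [58, 56, 56]
244 261 [495, 65, 264] [59, 57, 58]
262 196 [517, 74, 134] [51, 49, 46]
262 201 [520, 75, 134] [51, 47, 47]
262 206 [521, 74, 143] [41, 37, 36]
262 211 [521, 74, 151] [40, 38, 37]
262 216 [521, 74, 158] [45, 42, 39]
262 221 [523, 74, 162] [69, 64, 60]
262 226 [520, 74, 176] [203, 187, 157]
262 231 [520, 73, 183] [202, 186, 156]
262 236 [521, 73, 188] [202, 186, 156]
262 241 [520, 73, 194] [202, 186, 156]
262 246 [521, 73, 198] [202, 186, 157]
262 251 [520, 73, 205] [203, 187, 158]
262 256 [495, 69, 261] [59, 55, 58]
262 261 [494, 69, 264] [62, 58, 57]
254 196 [517, 69, 135] [56, 51, 49]
254 201 [520, 70, 134] [53, 53, 50]
254 206 [524, 70, 134] [54, 52, 48]
254 211 [523, 70, 145] [43, 44, 43]
254 216 [523, 70, 154] [45, 41, 39]
254 221 [524, 70, 161] [51, 51, 47]
254 226 [522, 70, 172] [65, 60, 54]
254 231 [522, 70, 180] [166, 152, 131]
254 236 [523, 70, 184] [218, 202, 177]
254 241 [523, 70, 190] [64, 57, 54]
254 246 [525, 70, 191] [68, 64, 60]
254 251 [526, 70, 194] [63, 59, 56]
254 256 [529, 70, 194] [182, 65, 56]
254 261 [531, 70, 194] [217, 62, 52]
bar
225 222 [531, 53, 146] [42, 42, 43]
230 218 [530, 55, 141] [46, 44, 45]
240 214 [527, 61, 141] [43, 42, 42]
250 210 [525, 67, 140] [43, 44, 42]
260 206 [522, 73, 140] [43, 44, 45]
275 203 [518, 82, 144] [40, 41, 37]
280 208 [517, 84, 155] [42, 40, 40]
254 200 [520, 70, 134] [53, 50, 49]
254 190 [513, 69, 134] [66, 63, 57]
```

View pics/y.png

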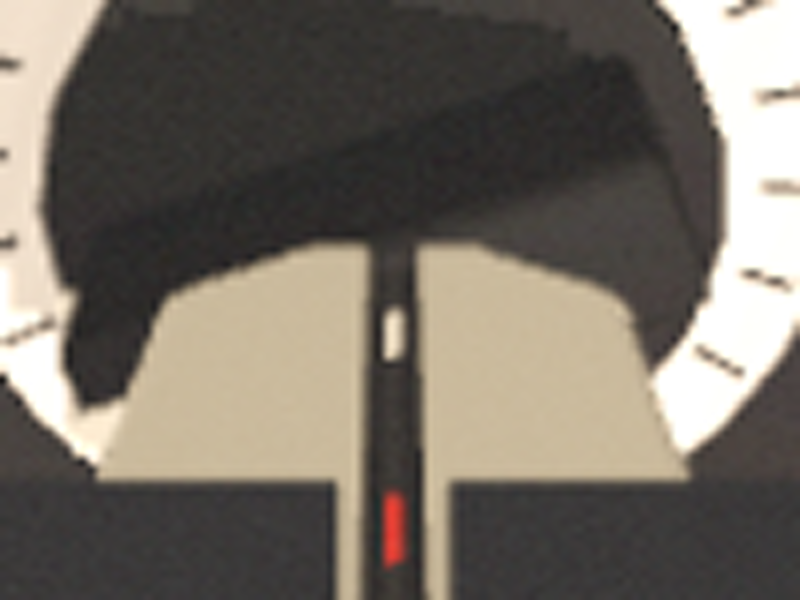

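The dial has not turned and nothing was touched. In the wrist depth picture the fingertips end at z≈0.172 and the gripper's black body at z≈0.261. Both are about 40 mm higher than the reported TCP of 0.132 implies. The lateral position agrees, and the bar-top height (0.162) is the same in the wrist and scene pictures. So the real tips lie about 40 mm behind the reported TCP along tool z. I correct for that: turn back to the bar's angle, open, and descend in small steps watching the force.

To row units: 69.2 degrees / 180 = 0.3844.

Call:
drive_tool --pt "0.05 0 0 0 0 0 0.0556" --pt "0.05 0 0 0 0 0 0.1111" --pt "0.05 0 0 0 0 0 0.1667" --pt "0.05 0 0 0 0 0 0.2222" --pt "0.05 0 0 0 0 0 0.2778" --pt "0.05 0 0 0 0 0 0.3333" --pt "0.05 0 0 0 0 0 0.3844" --pt "0.05 0 0 0 0 0 0.3844"

```text
time: 6.2
eef_pos: [0.5296, 0.07, 0.1324]
ee_rot: [-1.685, -2.652, -0.0]
contact_force: [0.5, -0.6, -0.4]
width: 0.05
gripper_force: 0.0
```

To row units: 0.022 m / 0.5 = 0.044, 0.016 m / 0.5 = 0.032.

Call:
drive_tool --pt "0.05 0 0 0.016 0 0 0" --pt "0.05 0 0 0.032 0 0 0" --pt "0.05 0 0 0.044 0 0 0" --pt "0.05 0 0 0.044 0 0 0"

```text
time: 6.7
eef_pos: [0.5289, 0.0699, 0.1094]
ee_rot: [-1.684, -2.651, 0.002]
contact_force: [0.4, 0.9, -0.6]
width: 0.0501
gripper_force: 0.0
```

```bash
python3 - <<'E'
from h import *
im,d,p=snap("wrist"); X=cloud(d,p); s=sense(); print(s["eef_pos"],s["contact_force"])
T=R.from_rotvec(s["ee_rot"]).inv().apply((X-s["eef_pos"]).reshape(-1,3)).reshape(X.shape)*1000
a=im.astype(int); m=(a[...,0]>160)&(a[...,0]-a[...,2]>25)&(a[...,0]-a[...,2]<70)&(abs(T[...,0])<20)&(abs(T[...,1])<60)&(T[...,2]>-90)&(T[...,2]<10)
q=T[m]; print(m.sum(),np.percentile(q,[1,5,50,95,99],axis=0).round(1))
for sgn in(-1,1):
    g=q[np.sign(q[:,1])==sgn]; lo=g[g[:,2]>np.percentile(g[:,2],97)]; print(sgn,lo.mean(0).round(1),lo.max(0).round(1))
print(delta([.5305,.0693,.097],np.radians(25.2)))
E
```

```text
[0.52932039 0.06998165 0.1099886 ] [ 0.09809292 -0.22126593  0.37743368]
4556 [[-18.3 -39.9 -89.6]
 [ -8.2 -37.8 -87.5]
 [  9.1   0.5 -58.2]
 [ 16.7  37.9 -14.9]
 [ 19.4  39.9 -11.2]]
-1 [  8.5 -29.1 -13.8] [ 19.9 -18.9  -9.1]
1 [  6.2  36.6 -12.3] [19.8 57.5 -9. ]
(array([-1.1,  0.8, 13. ]), array([-0. , -0. , -0.1]))
```

There is no contact at a reported z of 0.110, well below the skirt's top at 0.134, so the offset is confirmed. I go down a little more and close.

To row units: 0.011 m / 0.5 = 0.022, 0.006 m / 0.5 = 0.012.

Call:
drive_tool --pt "0.05 -0.002 0.002 0.012 0 0 0" --pt "0.05 -0.002 0.002 0.022 0 0 0" --pt "0 -0.002 0.002 0.022 0 0 0" --pt "0 -0.002 0.002 0.022 0 0 0" --pt "0 -0.002 0.002 0.022 0 0 0" --pt "0 -0.002 0.002 0.022 0 0 0" --pt "0 -0.002 0.002 0.022 0 0 0" --pt "0 -0.002 0.002 0.022 0 0 0"

```text
time: 7.75
eef_pos: [0.5309, 0.0695, 0.0996]
ee_rot: [1.685, 2.651, -0.0]
contact_force: [-1.2, -0.4, 2.0]
width: 0.0138
gripper_force: 30.0
```

Gripped: 13.8 mm wide, 30 N. Now I turn 69°.

To row units: -69.2 degrees / 180 = -0.3844.

Call:
drive_tool --pt "0 0 0 0 0 0 -0.0556" --pt "0 0 0 0 0 0 -0.1111" --pt "0 0 0 0 0 0 -0.1667" --pt "0 0 0 0 0 0 -0.2222" --pt "0 0 0 0 0 0 -0.2778" --pt "0 0 0 0 0 0 -0.3333" --pt "0 0 0 0 0 0 -0.3844" --pt "0 0 0 0 0 0 -0.3844"

```text
time: 8.75
eef_pos: [0.5309, 0.0694, 0.0996]
ee_rot: [0.117, -3.139, 0.0]
contact_force: [-2.7, -1.4, 3.4]
width: 0.0138
gripper_force: 30.0
```

Call:
drive_tool --pt "0 0 0 0 0 0 0" --pt "0 0 0 0 0 0 0" --pt "0.035 0 0 0 0 0 0" --pt "0.035 0 0 0 0 0 0" --pt "0.035 0 0 0 0 0 0"

```text
time: 9.38
eef_pos: [0.5309, 0.0697, 0.0992]
ee_rot: [0.118, -3.139, -0.0]
contact_force: [-0.6, 1.0, -0.1]
width: 0.0343
gripper_force: 0.0
```

To row units: -0.16 m / 0.5 = -0.32, -0.11 m / 0.5 = -0.22.

Call:
drive_tool --pt "0.035 0 0 -0.1 0 0 0" --pt "0.035 0 0 -0.22 0 0 0" --pt "0.06 -0.08 0 -0.32 0 0 0" --pt "0.06 -0.16 0 -0.32 0 0 0" --pt "0.06 -0.16 0 -0.32 0 0 0"

```text
time: 10.0
eef_pos: [0.6123, 0.0756, 0.258]
ee_rot: [0.118, -3.138, -0.0]
contact_force: [-1.8, -0.4, -1.0]
width: 0.0584
gripper_force: 0.0
```

```bash
cat >> h.py <<'E'
def bar():
    im,d,p=snap("wrist"); X=cloud(d,p); c=np.array([.5305,.0693]); r=np.hypot(X[...,0]-c[0],X[...,1]-c[1])
    m=(X[...,2]>.156)&(X[...,2]<.17)&(r<.035); print("bar",m.sum(),cv2.minAreaRect((X[m][:,:2]*1000).astype(np.float32)))
    idx(im,d,p,c); u,v=proj([[*c,.14]],p)[0].astype(int); print(u,v); return im,d,p,(u,v)
E
python3 - <<'E'
from h import *
print(sense()["eef_pos"])
im,d,p,(u,v)=bar(); im2=im[max(v-50,0):v+50,max(u-65,0):u+65]; save("d1.png",cv2.resize(im2,None,fx=5,fy=5,interpolation=2))
E
```

```text
[0.6123015  0.07557549 0.25798667]
bar 882 ((531.5665283203125, 69.35649871826172), (45.450645446777344, 13.218589782714844), 4.473792552947998)
red 36 [0.5636 0.0718 0.1282] r 0.0332 ang 4.4
white 185 [0.5429 0.0716 0.179 ]
far white [0.0192 0.0067] 19.4
253 86
```

View pics/d1.png

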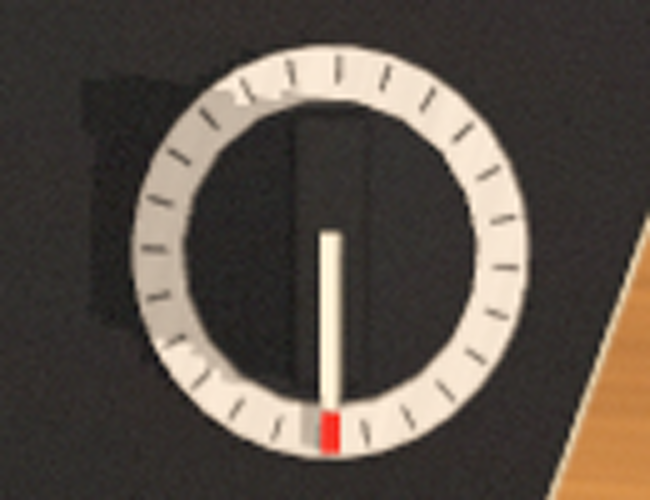

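The pointer sits exactly on the red index: the bar is at 4.5° and the index at 4.4°, with pointer and mark in line at crop (330,410). Next is the collar at (0.4967,-0.0715), 145 mm from the dial as stated.

```bash
python3 - <<'E'
from h import *
print(delta([.4967,-.0715,.20],np.radians(94.2)),delta([.4967,-.0715,.104],np.radians(94.2)))
E
```

```text
(array([ 124.9, -138.1,   58.2]), array([ 0. , -0.1,  0.1])) (array([ 124.7, -138.1,  154.2]), array([ 0. , -0.1,  0.1]))
```

To row units: -0.138 m / 0.5 = -0.276, 0.04 m / 0.5 = 0.08.

Call:
drive_tool --pt "0.09 0.2496 -0.276 0.04 0 0 0" --pt "0.09 0.2496 -0.276 0.06 0 0 0" --pt "0.09 0.2496 -0.276 0.08 0 0 0" --pt "0.09 0.2496 -0.276 0.116 0 0 0" --pt "0.09 0.2496 -0.276 0.116 0 0 0" --pt "0.09 0.2496 -0.276 0.116 0 0 0"

```text
time: 10.8
eef_pos: [0.4973, -0.0706, 0.2022]
ee_rot: [-0.12, 3.138, 0.0]
contact_force: [0.4, 1.2, 0.4]
width: 0.0898
gripper_force: 0.0
```

```bash
python3 - <<'E'
from h import *
print(sense()["eef_pos"],sense()["width"],delta([.4967,-.0715,.104],np.radians(94.2)))
E
```

```text
[ 0.49726726 -0.07058992  0.20219473] 0.08977198075994183 (array([ 0.7, -0.9, 98.2]), array([0. , 0.1, 0.2]))
```

To row units: 0.098 m / 0.5 = 0.196, 0.08 m / 0.5 = 0.16.

Call:
drive_tool --pt "0.09 0.0014 -0.002 0.1 0 0 0" --pt "0.09 0.0014 -0.002 0.16 0 0 0" --pt "0.09 0.0014 -0.002 0.196 0 0 0" --pt "0.09 0.0014 -0.002 0.196 0 0 0"

```text
time: 11.3
eef_pos: [0.4958, -0.0718, 0.1028]
ee_rot: [0.12, -3.138, -0.001]
contact_force: [0.3, 1.2, 0.0]
width: 0.0902
gripper_force: 0.0
```

Call:
drive_tool --pt "0.05 0 0 0 0 0 0" --pt "0.05 0 0 0 0 0 0" --pt "0.05 0 0 0 0 0 0" --pt "0.05 0 0 0 0 0 0" --pt "0.05 0 0 0 0 0 0"

```text
time: 11.92
eef_pos: [0.4966, -0.0726, 0.1043]
ee_rot: [-0.118, 3.138, -0.0]
contact_force: [-0.5, 0.1, 5.6]
width: 0.0623
gripper_force: 30.0
```

To row units: 0.001 m / 0.5 = 0.002.

Call:
drive_tool --pt "0.05 0 0 0.002 0 0 0" --pt "0.05 0 0 0.002 0 0 0"

```text
time: 12.18
eef_pos: [0.4967, -0.0726, 0.1042]
ee_rot: [-0.118, 3.138, -0.0]
contact_force: [-3.8, 1.7, 12.4]
width: 0.0624
gripper_force: 30.0
```

The collar is gripped: 62.3 mm wide, 30 N, with about 12 N of downward push against the pins. Now I turn it in 6° steps and watch for the push to vanish.

To row units: 30 degrees / 180 = 0.1667.

Call:
drive_tool --pt "0.05 0 0 0 0 0 0.0333" --pt "0.05 0 0 0 0 0 0.0667" --pt "0.05 0 0 0 0 0 0.1" --pt "0.05 0 0 0 0 0 0.1333" --pt "0.05 0 0 0 0 0 0.1667" --pt "0.05 0 0 0 0 0 0.1667"

```text
time: 12.92
eef_pos: [0.4971, -0.0725, 0.1042]
ee_rot: [0.7, 3.06, 0.001]
contact_force: [-2.4, 2.2, 11.1]
width: 0.0622
gripper_force: 30.0
```

To row units: 6 degrees / 180 = 0.0333.

Call:
drive_tool --pt "0.05 0 0 0 0 0 0.0167" --pt "0.05 0 0 0 0 0 0.0333"

```text
time: 13.18
eef_pos: [0.4971, -0.0726, 0.1042]
ee_rot: [0.859, 3.019, 0.001]
contact_force: [-2.5, 1.8, 12.6]
width: 0.0626
gripper_force: 30.0
```

To row units: 5 degrees / 180 = 0.0278.

Call:
drive_tool --pt "0.05 0 0 0 0 0 0.0167" --pt "0.05 0 0 0 0 0 0.0278"

```text
time: 13.42
eef_pos: [0.4969, -0.0726, 0.1042]
ee_rot: [0.989, 2.98, 0.001]
contact_force: [-3.0, 2.2, 12.1]
width: 0.0627
gripper_force: 30.0
```

To row units: 5 degrees / 180 = 0.0278.

Call:
drive_tool --pt "0.05 0 0 0 0 0 0.0139" --pt "0.05 0 0 0 0 0 0.0278"

```text
time: 13.68
eef_pos: [0.4967, -0.0725, 0.104]
ee_rot: [1.119, 2.934, 0.001]
contact_force: [-3.6, 1.5, 11.1]
width: 0.0622
gripper_force: 30.0
```

To row units: 5 degrees / 180 = 0.0278.

Call:
drive_tool --pt "0.05 0 0 0 0 0 0.0139" --pt "0.05 0 0 0 0 0 0.0278"

```text
time: 13.92
eef_pos: [0.4962, -0.0725, 0.1032]
ee_rot: [1.246, 2.883, 0.0]
contact_force: [0.0, 1.3, -2.3]
width: 0.0623
gripper_force: 30.0
```

To row units: 5 degrees / 180 = 0.0278.

Call:
drive_tool --pt "0.05 0 0 0 0 0 0.0139" --pt "0.05 0 0 0 0 0 0.0278"

```text
time: 14.18
eef_pos: [0.4954, -0.0722, 0.1016]
ee_rot: [-1.371, -2.825, 0.0]
contact_force: [1.4, 0.4, -3.0]
width: 0.0625
gripper_force: 30.0
```

The push vanished between 46° and 51°, and the collar is now hanging free. I push down at this angle.

To row units: 0.004 m / 0.5 = 0.008, 0.002 m / 0.5 = 0.004, -2 degrees / 180 = -0.0111.

Call:
drive_tool --pt "0.05 0 0 0.004 0 0 -0.0111" --pt "0.05 0 0 0.008 0 0 -0.0111" --pt "0.05 0 0 0.008 0 0 -0.0111"

```text
time: 14.55
eef_pos: [0.4957, -0.0724, 0.0982]
ee_rot: [-1.319, -2.851, 0.0]
contact_force: [-1.9, 1.7, -1.0]
width: 0.0623
gripper_force: 30.0
```

To row units: 0.004 m / 0.5 = 0.008, 0.002 m / 0.5 = 0.004.

Call:
drive_tool --pt "0.05 0 0 0.004 0 0 0" --pt "0.05 0 0 0.008 0 0 0" --pt "0.05 0 0 0.008 0 0 0"

```text
time: 14.92
eef_pos: [0.496, -0.0725, 0.0946]
ee_rot: [-1.32, -2.851, 0.0]
contact_force: [-3.4, 1.8, 3.9]
width: 0.062
gripper_force: 30.0
```

To row units: 0.003 m / 0.5 = 0.006, 0.0015 m / 0.5 = 0.003.

Call:
drive_tool --pt "0.05 0 0 0.003 0 0 0" --pt "0.05 0 0 0.006 0 0 0" --pt "0.05 0 0 0.006 0 0 0"

```text
time: 15.3
eef_pos: [0.496, -0.0725, 0.0924]
ee_rot: [1.32, 2.851, -0.0]
contact_force: [-8.7, 2.2, 10.4]
width: 0.062
gripper_force: 30.0
```

To row units: 0.001 m / 0.5 = 0.002.

Call:
drive_tool --pt "0.05 0 0 0.002 0 0 0" --pt "0.05 0 0 0.002 0 0 0" --pt "0.05 0 0 0.002 0 0 0"

```text
time: 15.68
eef_pos: [0.4961, -0.0725, 0.0924]
ee_rot: [1.319, 2.851, -0.0]
contact_force: [-12.6, 3.7, 19.7]
width: 0.0619
gripper_force: 30.0
```

```bash
python3 - <<'E'
from h import *
s=sense(); print(s["eef_pos"],s["contact_force"],s["width"])
im,d,p=snap("scene"); X=cloud(d,p)
u,v=proj([[.4967,-.0715,.166]],p)[0].astype(int)
m=(np.hypot(X[...,0]-.4967,X[...,1]+.0715)<.028)&(X[...,2]>.15)&(X[...,2]<.185)&(im[...,0].astype(int)-im[...,2]>60)
print("scene collar top",m.sum(),np.percentile(X[m][:,2],[50,90]) if m.any() else "")
im2,d,p=snap("wrist"); X=cloud(d,p)
m=(np.hypot(X[...,0]-.4967,X[...,1]+.0715)<.03)&(X[...,2]>.15)&(X[...,2]<.19)&(im2[...,0].astype(int)-im2[...,2]>60)
print("wrist collar top",m.sum(),np.percentile(X[m][:,2],[10,50,90]) if m.any() else "")
m=(X[...,2]>.156)&(X[...,2]<.17)&(np.hypot(X[...,0]-.5305,X[...,1]-.0693)<.035); print("bar",m.sum(),cv2.minAreaRect((X[m][:,:2]*1000).astype(np.float32)) if m.sum()>50 else "")
E
```

```text
[ 0.49605119 -0.07250239  0.09236348] [-12.5905301    3.72496469  19.6954793 ] 0.06194211716180218
scene collar top 133 [0.16540348 0.16715796]
wrist collar top 8374 [0.16546965 0.16652761 0.16727938]
bar 218 ((510.6969299316406, 62.082462310791016), (5.510488986968994, 11.512786865234375), 51.64155197143555)
```

The collar's top is at 0.1665 m, against 0.166 when home. It is on the hard stop, still gripped and pushed with about 20 N, and the dial has not been touched since it was set. I hand in.

```bash
python3 -c "
from cell import *
print(job_done())"
```

```text
the job is handed in; nothing more can be done
None
```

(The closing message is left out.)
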